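# Gauge two tube sleeves on a leaning pin and sort them

### The arm

A 6-joint arm with a two-finger parallel gripper is mounted at the origin on the work surface. World frame = base frame: x ahead of the robot, y to its left, z up, the work surface at z = 0. Lengths are in m, angles in degrees, forces in N, time in s.
With the tool pointing down it reaches from about 0.3 to 0.85 m from the base axis. Payload 4.2 kg.
Tool frame: the origin (TCP) lies midway between the tips of the shut fingers; the grasp point (between the pads) lies behind it (grasp_offset is the z of the grasp point in the tool frame, in m); z points along the fingers, y is the line along which they close (so a half turn about z gives the same grasp; the last joint's range is limited). The gripper opens to 91 mm and grips with 3 to 60 N. Pads are 32 mm wide; open, the fingers measure 118 mm over their backs; the gripper's body (76 mm by 178 mm) begins 60 mm behind the grasp point.
Start: joints at [65.947, 18.312, 89.639, -0, 72.044, -1.146], TCP at [0.224, 0.53, 0.214] pointing down, gripper open.
Joint ranges: [-177.97, 177.97], [-48.28, 115.42], [12.27, 149.76], [-77.06, 257.06], [2.81, 150.46], [-146.56, 146.56]. Speed limits (degrees/s): [147.25, 147.25, 180, 180, 180, 180].

### API

Orientations are given as a 3x3 rotation matrix whose columns are the frame's x, y, z axes.
In Python, from workcell import read_state, grab_frame, finish_job, grasp_offset gives the robot as it stands.
- The arm moves only by the tool send_rows, never from a script. Its argument "increments" is a list of rows, each a list of 2 entries, a list of its own where there are three numbers: the shift along the tool's x, y, z scaled (see below), then the turn about the tool's z scaled (see below). In form: [[[x, y, z], spin], ...]. A call has 1 to 8 rows; each row shifts and turns the commanded pose from where the row before left it, along the tool's axes as they then stand; what a row does not reach is not made up. The controller multiplies each number of a shift by 0.75 m and each number of a turn by 90 degrees. A row lasts 1/8 s, in which the tool goes at most 62.5 mm and 10.7 degrees, less where a joint would pass 70% of its speed; a pose out of reach is approached as far as the arm can. A call with a number of a shift or a turn outside -1 to 1 is refused whole. A call with a gripper value outside its range is refused whole. "claw" is the closure, from 0 (fully open) to 1 (shut), set as the call begins (left out, the last holds). The fingers move at their own pace and stop on an object; "force" is the grip in N (left out, the last holds). Time passes only in rows, so rows that do not move let the fingers close. It gives the time, the measured TCP pose, the force, the opening and the grip force at its end, in the units of the state.
- read_state(): the state, without advancing time (a new reading comes with each control period).
- grab_frame(name): name is "side" or "top" or "wrist"; returns a dict with "pixels" (420x560x3 uint8, red, green, blue), "range_z" (420x560 float32, m along the optical axis (not along the pixel's ray), 0 where there is no reading), "K" (3x3 intrinsics, pixels), "rvec" (rotation vector, rad) and "tvec" (3), from world to camera coordinates, as OpenCV has them; the wrist camera has in their place "tool_from_camera" (4x4, takes a point from camera to tool coordinates, whose origin is the TCP and whose axes are the flange's). Camera axes: x right, y down, z forward; pixel columns grow to the right and rows downward; lengths in m; the calibration is good to about 2 mm. A picture is of the moment at which its call begins: read the wrist's pose just before it.
- finish_job(): hands the job in; it is judged then, once.
The state is a dict: "t": time; "qpos": joint angles; "qvel": joint speeds; "tau": joint torques, N m; "eef_pos": TCP position; "tcp_rot": TCP orientation; "wrist_force": force on the tool from outside, world axes, zero at the start; "torque": the same for the moment, N m; "finger_gap": finger opening in m; "gripper_force": force on a finger pad.
Only numpy, scipy, OpenCV 4.12 (cv2) and the standard library are available. Lean on these libraries where they do the work, as an engineer would, in place of code of your own. Each camera call takes 0.05 s, during which the arm holds its last target. There are 200 camera calls.

### The job

Try the two white sleeves on the leaning steel gauge pin, one at a time: slide the sleeve down the pin as far as it goes without ramming it, take it off again, and sort it before you try the other. A sleeve that goes fully home onto the flange at the foot of the pin is to stand upright in the square tray; one that is stopped by the pin's shoulder is to stand upright in the round dish. Leave the bottle, the jar and the beaker alone.

Things in the scene. Friction and masses are not known exactly. Their poses are not given: they have to be found in the camera images.
- sleeve_a: White plastic sleeve, an open tube 60 mm long and 34 mm across outside, standing upright on the table; its bore is either 25 or 18 mm (walls 4.5 or 8 mm): the two sleeves look alike but for the bore, and the name does not tell which. Origin: centre of its lower end; z runs along its axis to the other end. About 50 g.
- sleeve_b: White plastic sleeve, an open tube 60 mm long and 34 mm across outside, standing upright on the table; its bore is either 25 or 18 mm (walls 4.5 or 8 mm): the two sleeves look alike but for the bore, and the name does not tell which. Origin: centre of its lower end; z runs along its axis to the other end. About 50 g.
- pin: Stepped steel gauge pin, 70 mm long, leaning 35 degrees towards its own -x side. Origin: on its axis, on top of the flange (42 mm across) at its foot; z runs along the pin to the tip. From the flange: 22 mm thick for 40 mm, a shoulder, then 15 mm thick for 30 mm with tapered tip. A 25 mm bore passes to the flange, 18 mm stops on the shoulder.
- gauge: Gauge stand that carries the pin: dark steel base plate 120 x 80 x 12 mm, fixed to the table, with a leaning post. Origin on the table; the plate's centre is 22 mm along +x of it. The pin's origin is at (20, 0, 60) mm in this frame.
- tray: Shallow square grey plastic tray, 114 x 114 mm outside and 20 mm high, walls and floor 5 mm, fixed. Origin: centre of its underside.
- dish: Shallow round steel dish, 120 mm across outside and 20 mm high, wall 4 mm, flat floor 5 mm, fixed. Origin: centre of its underside.
- reagent: Bystander: brown glass bottle with red cap, 72 mm across, 150 mm high. Origin: centre of its underside.
- jar: Bystander: clear jar with blue lid, 60 mm across, 80 mm high. Origin: centre of its underside.
- beaker: Bystander: glass beaker, 60 mm across, 70 mm high. Origin: centre of its underside.
Things that resemble listed ones, but are neither listed nor needed, are in the scene too. Leave any red look-alike of the sleeve_a alone. Leave any blue look-alike of the sleeve_b alone.

How it is judged:
By the outcome, as a careful person would: the job done as asked, in the order asked, and still so for the second after the job is handed in, with the robot touching nothing.
It also fails if it takes over 70 s, if anything falls off the work surface, if the arm or the gripper's body presses on something with over 40 N, if the wrist force passes 120 N, or if a joint passes its speed limit or range.

## Working session

There is one attempt and no reset: what is moved stays moved. The work goes in short steps, Python scripts to look and compute and a tool call to move; the robot and the scene stay as the last step left them, time stands still between calls to the robot, and variables do not carry over. Pictures are saved under pics/ and viewed, at most 10 in all, crops included, and the job is handed in when it is done.

Besides the shell and the picture viewer there is one more tool, called as a command line: name --argument value ..., lists and objects as JSON in quotes. send_rows: Moves the arm, as the interface text tells. Its arguments: {"type":"object","properties":{"increments":{"type":"array"},"claw":{"type":"number"},"force":{"type":"number"}},"required":["increments"]}

```bash
mkdir -p pics; ls
cat > h.py <<'E'
import numpy as np, cv2
from workcell import read_state, grab_frame, finish_job, grasp_offset
def world(f,u,v,z=None):
    K=f["K"]; R=cv2.Rodrigues(np.array(f["rvec"],float))[0]; t=np.array(f["tvec"],float).ravel()
    ray=np.linalg.inv(K)@np.array([u,v,1.])
    if z is None: return R.T@(ray*f["range_z"][int(v),int(u)]-t)
    o=-R.T@t; d=R.T@ray
    return o+d*(z-o[2])/d[2]
def save(f,n,crop=None,s=1):
    im=f["pixels"][:,:,::-1]
    if crop: a,b,c,d=crop; im=im[b:d,a:c]
    cv2.imwrite("pics/"+n,cv2.resize(im,None,fx=s,fy=s,interpolation=cv2.INTER_CUBIC))
E
python3 - <<'E'
from h import *
import pickle
fs={n:grab_frame(n) for n in("top","side")}
pickle.dump(fs,open("f0.pkl","wb"))
for n in fs: save(fs[n],n+"0.png",s=1.4)
print(grasp_offset if not callable(grasp_offset) else grasp_offset()); s=read_state(); print(s)
E
```

```text
pics
-0.0188
{'t': 0.1, 'qpos': array([ 6.59485202e+01,  1.83495025e+01,  8.96997965e+01, -2.36262952e-03,
        7.20448122e+01, -1.14606526e+00]), 'qvel': array([-0.00184286, -0.09299357, -0.16047246,  0.06102018, -0.0359146 ,
       -0.00221952]), 'tau': array([-7.03416135e-04, -4.13328910e+01, -2.32510597e+01,  7.27983378e-02,
        4.22100176e-02, -5.47988475e-05]), 'eef_pos': array([0.22362215, 0.5292361 , 0.2131865 ]), 'tcp_rot': array([[-9.21153590e-01,  3.89198743e-01, -6.33611586e-04],
       [ 3.89199258e-01,  9.21152343e-01, -1.51593067e-03],
       [-6.34551457e-06, -1.64300614e-03, -9.99998650e-01]]), 'wrist_force': array([-0.15966446,  0.94693813,  0.2826017 ]), 'torque': array([ 0.04973944, -0.00678806,  0.0225858 ]), 'gripper_force': 0.0, 'finger_gap': 0.0912108795560954}
```

View pics/top0.png

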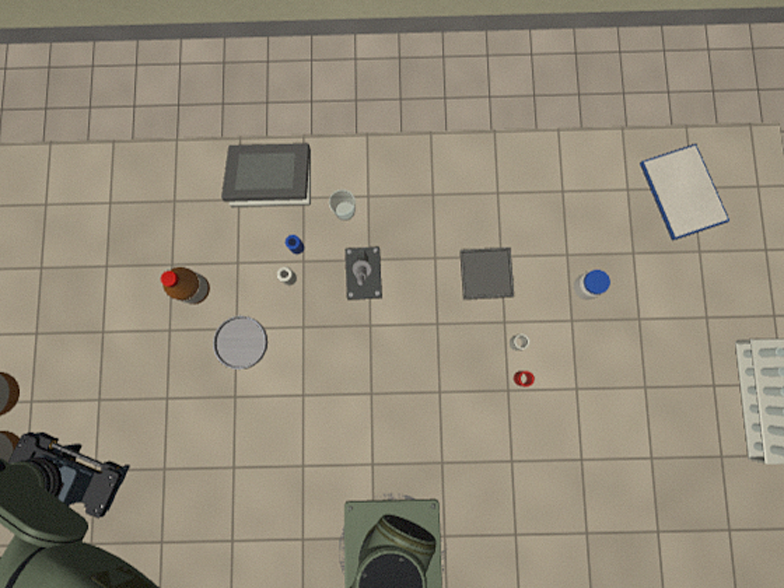

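View pics/side0.png

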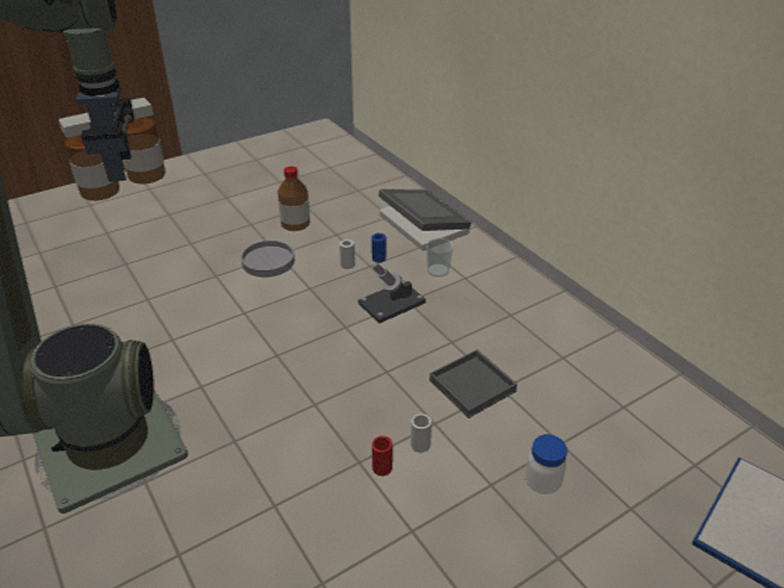

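Top view (display pixels): the white sleeves are at (285,275) and (520,342). The gauge is at (363,272), tray at (487,273) and dish at (241,343). 

Could be mistaken for a sleeve: blue tube (293,243), red tube (524,379), beaker (343,205) and jar (596,283). I choose the two white tubes. The side view shows the pin leaning towards the robot.

Run:
```python
from h import *
import pickle
fs=pickle.load(open("f0.pkl","rb"))
f=fs["top"]
R=cv2.Rodrigues(np.array(f["rvec"],float))[0];t=np.array(f["tvec"],float).ravel()
print("cam",-R.T@t, f["K"][0,0])
v,u=np.mgrid[:420,:560]; r=f["range_z"]
P=((np.linalg.inv(f["K"])@np.stack([u.ravel(),v.ravel(),np.ones(u.size)]))*r.ravel()-t[:,None]).T@R
P=P.reshape(420,560,3)
def sel(c,w,z0,z1):
    x,y=int(c[0]/1.4),int(c[1]/1.4); s=P[y-w:y+w,x-w:x+w].reshape(-1,3); return s[(s[:,2]>z0)&(s[:,2]<z1)]
for n,c,w,z0,z1 in [("L",(285,275),10,.05,.07),("R",(520,342),10,.05,.07),("red",(524,379),10,.03,.07),("blue",(293,243),10,.05,.07),
  ("dish",(241,343),24,.013,.03),("tray",(487,273),24,.013,.03),("plate",(363,272),24,.007,.016),("bottle",(180,285),25,.03,.2),("jar",(596,283),14,.06,.1)]:
    s=sel(c,w,z0,z1)
    if len(s)<3: print(n,len(s));continue
    print(n,len(s),s.min(0).round(3),s.max(0).round(3),"rect",np.round(cv2.minAreaRect(s[:,:2].astype(np.float32)*1000),1) if 0 else cv2.minAreaRect(s[:,:2].astype(np.float32)*1000))
s=sel((363,272),24,.085,.14); print("pin",s.round(3)[np.argsort(-s[:,2])][:14].tolist())
a=f["pixels"][:,:,::-1]
def cr(x,y): x=int(x/1.4);y=int(y/1.4);return cv2.resize(a[y-22:y+22,x-25:x+25],None,fx=8,fy=8,interpolation=cv2.INTER_CUBIC)[:350,:400]
cv2.imwrite("pics/crop.png",np.hstack([cr(285,265),cr(520,355)]))
```

```text
cam [ 0.37406982 -0.03010472  1.26957927] 398.19918135972983
L 76 [0.578 0.208 0.051] [0.61  0.24  0.064] rect ((594.7750244140625, 224.35971069335938), (32.370548248291016, 30.722558975219727), 44.24384689331055)
R 55 [ 0.418 -0.305  0.05 ] [ 0.448 -0.274  0.065] rect ((433.2557067871094, -289.4610595703125), (30.925100326538086, 30.2763729095459), 88.17809295654297)
red 88 [ 0.338 -0.312  0.03 ] [ 0.37  -0.278  0.067] rect ((353.8035583496094, -293.86834716796875), (32.35844421386719, 32.349552154541016), 59.83658981323242)
blue 71 [0.65  0.191 0.051] [0.683 0.221 0.064] rect ((666.5408935546875, 206.63539123535156), (31.044261932373047, 32.86329650878906), 74.86287689208984)
dish 193 [0.392 0.274 0.013] [0.508 0.392 0.026] rect ((449.99114990234375, 333.1052551269531), (118.02437591552734, 116.27970886230469), 88.65078735351562)
tray 240 [ 0.535 -0.286  0.013] [ 0.651 -0.171  0.026] rect ((592.8010864257812, -228.9566192626953), (114.58711242675781, 114.7643051147461), 1.2537295818328857)
plate 644 [0.541 0.009 0.007] [0.661 0.105 0.016] rect ((600.476318359375, 56.15640640258789), (95.29409790039062, 121.33142852783203), 88.19640350341797)
bottle 636 [0.539 0.406 0.03 ] [0.609 0.478 0.155] rect ((573.0140380859375, 439.4421691894531), (66.69239044189453, 71.31073760986328), 65.78754425048828)
jar 262 [ 0.531 -0.482  0.06 ] [ 0.582 -0.429  0.086] rect ((556.9859619140625, -455.65911865234375), (52.1917839050293, 51.17384719848633), 43.505435943603516)
pin [[0.564, 0.055, 0.123], [0.564, 0.052, 0.121], [0.561, 0.055, 0.119], [0.564, 0.047, 0.119], [0.57, 0.052, 0.118], [0.561, 0.05, 0.118], [0.567, 0.049, 0.118], [0.561, 0.047, 0.118], [0.567, 0.047, 0.118], [0.567, 0.052, 0.117], [0.559, 0.056, 0.117], [0.559, 0.05, 0.116], [0.562, 0.053, 0.116], [0.571, 0.05, 0.116]]
```

View pics/crop.png

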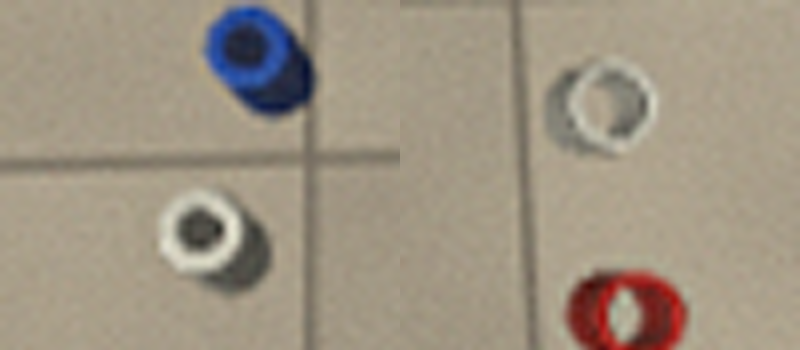

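Crop: the left white tube (200,230) has thick walls and the right one (612,105) has thin walls. Red and blue are decoys. I'll start with the right sleeve.

send_rows --increments '[[[0, 0, 0], -0.085], [[0, 0, 0], -0.085], [[0, 0, 0], -0.085], [[-0.01, -0.04, 0], 0], [[-0.02, -0.078, 0], 0], [[-0.02, -0.078, 0], 0], [[-0.02, -0.078, 0], 0], [[-0.02, -0.078, 0], 0]]' --claw 0 --force 15

```text
t: 1.1
eef_pos: [0.2915, 0.2638, 0.2137]
tcp_rot: [[-1.0, -0.002, 0.0], [-0.002, 1.0, -0.0], [-0.0, -0.0, -1.0]]
wrist_force: [1.7, -0.8, 1.1]
finger_gap: 0.0915
gripper_force: 0.0
```

send_rows --increments '[[[-0.02, -0.078, 0], 0], [[-0.02, -0.078, 0], 0], [[-0.02, -0.078, 0], 0], [[-0.02, -0.078, 0], 0], [[-0.02, -0.078, 0], 0], [[-0.02, -0.078, 0], 0], [[-0.01, -0.04, 0], 0], [[0, 0, 0], 0]]'

```text
t: 2.1
eef_pos: [0.3894, -0.1167, 0.2135]
tcp_rot: [[-1.0, 0.003, -0.001], [0.003, 1.0, 0.0], [0.001, 0.0, -1.0]]
wrist_force: [-0.3, 0.3, 0.0]
finger_gap: 0.0907
gripper_force: 0.0
```

send_rows --increments '[[[-0.019, -0.076, 0], 0], [[-0.019, -0.076, 0], 0], [[-0.019, -0.076, 0], 0], [[0, 0, 0], 0]]'

```text
t: 2.6
eef_pos: [0.4329, -0.2878, 0.2131]
tcp_rot: [[-1.0, 0.002, -0.0], [0.002, 1.0, 0.0], [0.0, 0.0, -1.0]]
wrist_force: [-0.1, -0.0, -0.9]
finger_gap: 0.0908
gripper_force: 0.0
```

```bash
cat >> h.py <<'E'
def wcloud(f,s):
    v,u=np.mgrid[:420,:560]; r=f["range_z"]
    c=(np.linalg.inv(f["K"])@np.stack([u.ravel(),v.ravel(),np.ones(u.size)]))*r.ravel()
    T=np.array(f["tool_from_camera"]); p=T[:3,:3]@c+T[:3,3:]
    return (s["tcp_rot"]@p+s["eef_pos"][:,None]).T.reshape(420,560,3)
def wproj(f,s,p):
    T=np.array(f["tool_from_camera"]); q=s["tcp_rot"].T@(np.array(p)-s["eef_pos"]); q=T[:3,:3].T@(q-T[:3,3]); q=f["K"]@q; return q[:2]/q[2]
E
python3 - <<'E'
from h import *
s=read_state(); f=grab_frame("wrist"); P=wcloud(f,s); save(f,"w1.png")
print(s["eef_pos"],np.array(f["tool_from_camera"]).round(3).tolist(),f["K"][0,0])
white=(f["pixels"].min(2)>0)
for n,a in (("white",(.40,.47)),("red",(.33,.39))):
    m=(P[...,2]>.054)&(P[...,2]<.066)&(P[...,0]>a[0])&(P[...,0]<a[1])&(abs(P[...,1]+.29)<.03)
    q=P[m]; print(n,len(q), q.min(0).round(4) if len(q) else 0,q.max(0).round(4) if len(q) else 0, cv2.minEnclosingCircle(q[:,:2].astype(np.float32)*1000) if len(q) else 0)
E
```

```text
[ 0.43291816 -0.28783554  0.21314715] [[-0.001, -0.963, -0.271, 0.077], [1.0, -0.001, 0.001, -0.0], [-0.001, -0.271, 0.963, -0.171], [0.0, 0.0, 0.0, 1.0]] 377.667619329971
white 573 [ 0.4194 -0.3069  0.0541] [ 0.4528 -0.274   0.0621] ((436.1087646484375, -290.473388671875), 16.954864501953125)
red 618 [ 0.3402 -0.312   0.0541] [ 0.3729 -0.2789  0.0621] ((356.72021484375, -295.1944274902344), 16.862930297851562)
```

View pics/w1.png

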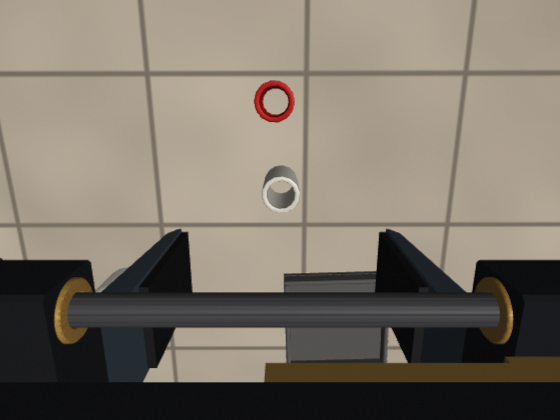

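Wrist view: the white sleeve with the wide bore is at (281,190), red at (275,101), and the tray is below. I'm going down to grip it.

send_rows --increments '[[[-0.004, -0.004, 0.03], 0], [[0, 0, 0.063], 0], [[0, 0, 0.063], 0], [[0, 0, 0.06], 0], [[0, 0, 0.026], 0], [[0, 0, 0.01], 0], [[0, 0, 0], 0], [[0, 0, 0], 0]]'

```text
t: 3.65
eef_pos: [0.4359, -0.2891, 0.0261]
tcp_rot: [[-1.0, -0.001, 0.002], [-0.001, 1.0, -0.001], [-0.002, -0.001, -1.0]]
wrist_force: [0.3, -0.8, -0.3]
finger_gap: 0.0912
gripper_force: 0.0
```

send_rows --increments '[[[0, 0, 0], 0], [[0, 0, 0], 0], [[0, 0, 0], 0], [[0, 0, 0], 0], [[0, 0, 0], 0], [[0, 0, 0], 0]]' --claw 1 --force 10

```text
t: 4.4
eef_pos: [0.4352, -0.2892, 0.0249]
tcp_rot: [[-1.0, -0.001, 0.0], [-0.001, 1.0, -0.0], [-0.0, -0.0, -1.0]]
wrist_force: [0.9, -0.5, 0.1]
finger_gap: 0.0341
gripper_force: 0.2
```

send_rows --increments '[[[0, 0, 0], 0], [[0, 0, -0.02], 0], [[0, 0, -0.06], 0], [[-0.04, 0.018, 0], 0], [[-0.05, 0.022, 0], 0], [[-0.05, 0.022, 0], 0], [[-0.04, 0.018, 0], 0], [[0, 0, 0], 0]]'

```text
t: 5.4
eef_pos: [0.5723, -0.2281, 0.0858]
tcp_rot: [[-1.0, -0.003, 0.002], [-0.003, 1.0, -0.0], [-0.002, -0.0, -1.0]]
wrist_force: [-0.1, -0.2, 0.4]
finger_gap: 0.0336
gripper_force: 10.0
```

Run:
```python
from h import *
s=read_state(); f=grab_frame("wrist"); P=wcloud(f,s); save(f,"w2.png")
print(s["eef_pos"],s["gripper_force"],s["finger_gap"])
# tray near (-x) wall: rim points
m=(P[...,2]>.014)&(P[...,2]<.026)&(P[...,0]>.5)&(P[...,0]<.62)&(P[...,1]<-.12)&(P[...,1]>-.33)
q=P[m];print(len(q),q.min(0),q.max(0))
for y in (-.27,-.25,-.24,-.22,-.2,-.18):
    k=q[abs(q[:,1]-y)<.004]; print(y,len(k),k[:,0].min().round(4) if len(k) else 0,np.percentile(k[:,0],[5,50,95]).round(4) if len(k) else 0)
```

```text
[ 0.57225152 -0.22814943  0.08575502] 9.998069345019758 0.033639253990988556
3050 [ 0.5376677  -0.28769404  0.01400198] [ 0.60593792 -0.17248937  0.02208173]
-0.27 113 0.5403 [0.5403 0.5422 0.5449]
-0.25 109 0.5396 [0.5398 0.5414 0.544 ]
-0.24 115 0.5393 [0.5396 0.5415 0.5441]
-0.22 108 0.5387 [0.539  0.5408 0.5434]
-0.2 109 0.5381 [0.5384 0.5401 0.5427]
-0.18 537 0.5377 [0.5383 0.5605 0.598 ]
```

View pics/w2.png

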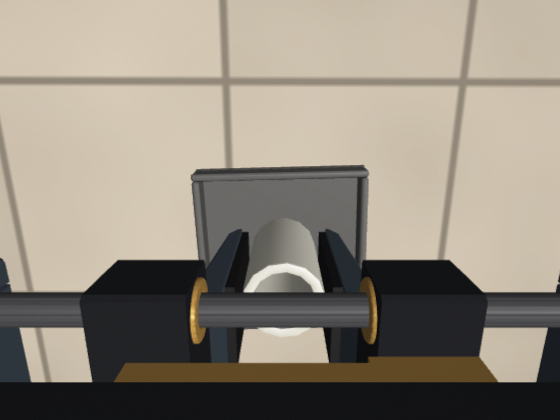

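Wrist view: the sleeve is gripped upright, with its mouth at (286,300). The tray's near wall is at v≈172. Next I tilt the sleeve in the fingers against the inside of that wall.

send_rows --increments '[[[0, 0, 0.035], 0], [[0, 0, 0.03], 0], [[0, 0, 0], 0], [[0.01, 0, 0], 0], [[0.007, 0, 0], 0], [[0.007, 0, 0], 0], [[0.007, 0, 0], 0], [[0.007, 0, 0], 0]]'

```text
t: 6.45
eef_pos: [0.5437, -0.2296, 0.0379]
tcp_rot: [[-1.0, -0.001, 0.006], [-0.001, 1.0, -0.002], [-0.006, -0.002, -1.0]]
wrist_force: [4.5, -0.1, 5.1]
finger_gap: 0.0325
gripper_force: 10.0
```

send_rows --increments '[[[0.006, 0, 0], 0], [[0, 0, 0], 0], [[-0.01, 0, -0.04], 0], [[0, 0, -0.06], 0], [[0, 0, 0], 0]]'

```text
t: 7.08
eef_pos: [0.5445, -0.2297, 0.1131]
tcp_rot: [[-1.0, -0.001, 0.001], [-0.001, 1.0, -0.001], [-0.001, -0.001, -1.0]]
wrist_force: [-0.3, -0.1, -0.8]
finger_gap: 0.0326
gripper_force: 10.0
```

```bash
cat >> h.py <<'E'
def tilt(s,f,P,save_=None):
    # sleeve axis from cloud around the fingers: white points
    g=s["eef_pos"]-.0188*s["tcp_rot"][:,2]*-1*-1 if 0 else s["eef_pos"]-.0188*s["tcp_rot"][:,2]
    px=f["pixels"].astype(int); wh=(px.min(2)>60)&(px.max(2)-px.min(2)<40)
    m=wh&(np.linalg.norm(P-g,axis=2)<.065)&(abs(P[...,1]-g[1])<.0165)
    return g,P[m],m
E
python3 - <<'E'
from h import *
s=read_state(); f=grab_frame("wrist"); P=wcloud(f,s)
g,q,m=tilt(s,f,P); print(s["eef_pos"],g,len(q))
np.save("q.npy",q)
# generatrix on -x side near centre: strip |y-g|<3mm
k=q[abs(q[:,1]-g[1])<.004]; d=k-g
o=np.argsort(d[:,2]); print((d[o][::max(1,len(o)//30)]*1000).round(1)[:,[0,2]].tolist())
save(f,"w3.png",(150,100,420,400),1)
E
```

```text
[ 0.54450997 -0.22965265  0.11308525] [ 0.54449255 -0.2296245   0.13188522] 2071
[[14.9, -40.7], [4.8, -21.6], [-1.1, -10.2], [-6.5, -0.7], [-15.7, 7.6], [-15.8, 8.9], [-11.2, 9.4], [-15.7, 9.7], [-14.5, 9.9], [-14.2, 10.2], [-13.0, 10.5], [-15.2, 10.6], [-14.9, 10.8], [-14.5, 11.0], [-14.2, 11.2], [-13.0, 11.4], [-14.9, 11.7], [10.6, 20.4], [10.1, 21.9], [10.6, 22.5], [10.4, 22.8], [10.3, 22.9], [10.1, 23.1], [10.9, 23.4], [12.1, 23.5], [11.1, 23.6], [11.0, 23.8], [10.9, 24.0], [9.5, 24.1], [12.5, 24.2], [10.1, 24.6], [10.6, 25.0]]
```

View pics/w3.png

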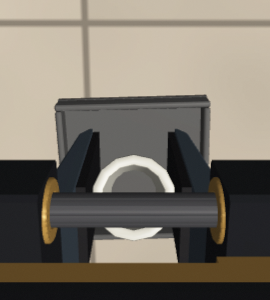

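send_rows --increments '[[[0, 0, -0.07], 0], [[0, 0, -0.08], 0], [[-0.028, 0.075, -0.009], 0], [[-0.028, 0.075, -0.009], 0], [[-0.028, 0.075, -0.009], 0], [[-0.028, 0.075, -0.009], 0], [[-0.028, 0.075, -0.009], 0], [[0, 0, 0], 0]]'

```text
t: 8.12
eef_pos: [0.6488, 0.0559, 0.2542]
tcp_rot: [[-1.0, -0.006, -0.006], [-0.006, 1.0, 0.0], [0.006, 0.0, -1.0]]
wrist_force: [-0.6, -1.6, 0.2]
finger_gap: 0.0324
gripper_force: 10.0
```

send_rows --increments '[[[0, 0, 0], 0]]'

```text
t: 8.25
eef_pos: [0.648, 0.0517, 0.2548]
tcp_rot: [[-1.0, -0.001, -0.006], [-0.001, 1.0, -0.001], [0.006, -0.001, -1.0]]
wrist_force: [0.2, -1.1, -0.5]
finger_gap: 0.0324
gripper_force: 10.0
```

```bash
cat >> h.py <<'E'
def rim(s,f,P):
    g,q,m=tilt(s,f,P); d=(q-g)*1000
    best=None
    for th in np.radians(np.arange(-10,60,1.)):
        h=d@np.array([-np.sin(th),0,np.cos(th)])
        for c in np.arange(8,30,.5):
            n=(abs(h-c)<.8).sum()
            if best is None or n>best[0]: best=(n,np.degrees(th),c)
    return best   # count, tilt, rim height above grasp along axis
E
python3 - <<'E'
from h import *
s=read_state(); f=grab_frame("wrist"); P=wcloud(f,s); np.savez("g.npz",P=P,px=f["pixels"])
print(s["eef_pos"],s["tcp_rot"].round(4).tolist()); print("rim",rim(s,f,P))
m=(P[...,2]>.007)&(P[...,2]<.016)&(abs(P[...,0]-.6)<.1)&(abs(P[...,1]-.052)<.07)
q=P[m];print(len(q),q.min(0),q.max(0),cv2.minAreaRect(q[:,:2].astype(np.float32)*1000))
m=(P[...,2]>.06)&(P[...,2]<.13)&(abs(P[...,0]-.57)<.05)&(abs(P[...,1]-.052)<.025)
q=P[m];print(len(q),q.min(0),q.max(0))
for z in np.arange(.07,.122,.005):
    k=q[abs(q[:,2]-z)<.0025]
    if len(k): print(z.round(3),len(k),k[:,0].min().round(4),k[:,1].min().round(4),k[:,1].max().round(4))
save(f,"w4.png")
E
```

```text
[0.64802025 0.05170158 0.25479869] [[-1.0, -0.0012, -0.0059], [-0.0012, 1.0, -0.0014], [0.0059, -0.0014, -1.0]]
rim (np.int64(1120), np.float64(28.0), np.float64(15.5))
5603 [0.5444615  0.01294172 0.00830818] [0.66510579 0.09481423 0.01598894] ((604.7245483398438, 53.6884880065918), (120.17971801757812, 79.41841888427734), 1.4717806577682495)
1790 [0.55974846 0.03384327 0.06003661] [0.61999638 0.07398054 0.1217399 ]
0.07 286 0.5958 0.0379 0.069
0.075 76 0.5927 0.0428 0.0639
0.08 78 0.5907 0.0429 0.0637
0.085 87 0.5836 0.0423 0.0643
0.09 121 0.5751 0.0424 0.064
0.095 197 0.5775 0.0425 0.0639
0.1 103 0.575 0.0461 0.0604
0.105 78 0.5711 0.0461 0.0602
0.11 89 0.5627 0.0454 0.06
0.115 188 0.5597 0.0455 0.0598
0.12 93 0.5613 0.0472 0.0566
```

View pics/w4.png

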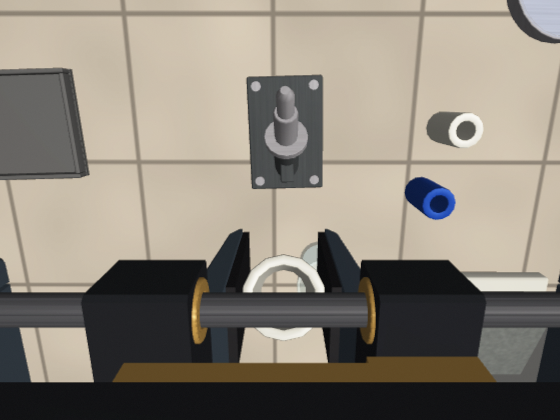

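Wrist view: the pin tip is at (286,92), the flange at (286,137) and the plate corners are visible. The left sleeve is at (465,130) with the blue one near it. The held sleeve is tilted only about 28°, so I go back to the tray wall for the remaining 7° and spin the tool to match the gauge's 1.5° yaw.

send_rows --increments '[[[0, 0, 0], -0.017], [[0.02, -0.062, 0.02], 0], [[0.02, -0.062, 0.0315], 0], [[0.02, -0.062, 0.0315], 0], [[0.02, -0.062, 0.0315], 0], [[0.02, -0.062, 0.0315], 0], [[0.02, -0.062, 0.0415], 0], [[0, 0, 0.04], 0]]'

```text
t: 9.3
eef_pos: [0.5651, -0.2335, 0.0861]
tcp_rot: [[-1.0, -0.022, -0.0], [-0.022, 1.0, -0.001], [0.0, -0.001, -1.0]]
wrist_force: [-0.2, 0.8, 0.0]
finger_gap: 0.0326
gripper_force: 10.0
```

send_rows --increments '[[[0, 0, 0], 0]]'

```text
t: 9.43
eef_pos: [0.5644, -0.2298, 0.0847]
tcp_rot: [[-1.0, -0.025, -0.005], [-0.025, 1.0, 0.002], [0.005, 0.003, -1.0]]
wrist_force: [0.1, 0.0, 0.3]
finger_gap: 0.0325
gripper_force: 10.0
```

send_rows --increments '[[[0, 0, 0.04], 0], [[0, 0, 0.023], 0], [[0, 0, 0], 0], [[0.015, 0, 0], 0], [[0.009, 0, 0], 0], [[0.008, 0, 0], 0], [[0.006, 0, 0], 0], [[0.003, 0, 0], 0]]'

```text
t: 10.42
eef_pos: [0.5361, -0.23, 0.0397]
tcp_rot: [[-1.0, -0.027, 0.0], [-0.027, 1.0, 0.0], [-0.0, -0.0, -1.0]]
wrist_force: [0.2, 0.8, -0.4]
finger_gap: 0.0328
gripper_force: 10.0
```

send_rows --increments '[[[0, 0, 0], 0], [[0, 0, 0], 0]]'

```text
t: 10.68
eef_pos: [0.5366, -0.23, 0.0395]
tcp_rot: [[-1.0, -0.027, 0.0], [-0.027, 1.0, 0.0], [-0.0, 0.0, -1.0]]
wrist_force: [0.2, 0.2, -1.0]
finger_gap: 0.0327
gripper_force: 10.0
```

send_rows --increments '[[[-0.01, 0, -0.04], 0], [[0, 0, -0.07], 0], [[0, 0, -0.07], 0], [[0, 0, 0], 0], [[0, 0, 0], 0]]'

```text
t: 11.3
eef_pos: [0.5434, -0.2295, 0.1738]
tcp_rot: [[-1.0, -0.028, -0.001], [-0.028, 1.0, 0.001], [0.001, 0.001, -1.0]]
wrist_force: [-0.1, 0.6, -1.1]
finger_gap: 0.0329
gripper_force: 10.0
```

Run:
```python
from h import *
s=read_state(); f=grab_frame("wrist"); P=wcloud(f,s)
print(s["eef_pos"]); print("rim",rim(s,f,P))
```

```text
[ 0.54337517 -0.22946044  0.17381715]
rim (np.int64(1147), np.float64(27.0), np.float64(16.0))
```

```bash
cat >> h.py <<'E'
def tube(s,f,P,show=True):
    n,th,c=rim(s,f,P); g,q,m=tilt(s,f,P); d=(q-g)*1000; t=np.radians(th)
    for _ in range(3):
        u=np.array([-np.sin(t),0,np.cos(t)]); k=d[abs(d@u-c)<1.2]
        A=np.c_[k[:,:2],np.ones(len(k))]; a=np.linalg.lstsq(A,k[:,2],rcond=None)[0]
        t=np.arctan(a[0]); c=np.median(k@np.array([-np.sin(t),0,np.cos(t)]))
    u=np.array([-np.sin(t),0,np.cos(t)]); e=np.array([np.cos(t),0,np.sin(t)]); k=d[abs(d@u-c)<1.0]
    p=k@e; (cx,cy),r=cv2.minEnclosingCircle(np.c_[p,k[:,1]].astype(np.float32))
    top=cx*e+c*u; bot=top-60*u
    print("tilt %.1f  top rim extent %.1f %.1f circ c=(%.1f,%.1f) r=%.1f  top %s bottom %s (mm rel grasp pt)"%(np.degrees(t),p.min(),p.max(),cx,cy,r,top.round(1),bot.round(1)))
    return np.degrees(t),top,bot
E
python3 - <<'E'
from h import *
s=read_state(); f=grab_frame("wrist"); P=wcloud(f,s)
tube(s,f,P)
g=s["eef_pos"]+[0,0,.0188]
k=P[(abs(P[...,1]-g[1])<.004)&(np.linalg.norm(P-g,axis=2)<.08)]; d=(k-g)*1000
px=f["pixels"]; print((d[np.argsort(d[:,2])][::len(d)//40][:,[0,2]]).round(0).tolist())
save(f,"w5.png",(200,180,370,350),3)
sd=grab_frame("side"); u=wp=cv2.projectPoints(g[None],np.array(sd["rvec"],float),np.array(sd["tvec"],float),sd["K"],None)[0].ravel(); print(u)
x,y=int(u[0]),int(u[1]); A=cv2.resize(sd["pixels"][y-40:y+40,x-40:x+40,::-1],None,fx=5,fy=5,interpolation=cv2.INTER_CUBIC)
B=cv2.resize(f["pixels"][180:340,200:360,::-1],(400,400))
cv2.imwrite("pics/c5.png",np.hstack([A,B]))
E
```

```text
tilt 27.0  top rim extent -10.4 24.9 circ c=(9.4,-2.7) r=20.5  top [ 1.2  0.  18.3] bottom [ 28.4   0.  -35.1] (mm rel grasp pt)
[[14.0, -39.0], [7.0, -27.0], [2.0, -16.0], [-3.0, -8.0], [-6.0, 0.0], [-9.0, 6.0], [-15.0, 9.0], [-11.0, 9.0], [-16.0, 10.0], [-16.0, 10.0], [-15.0, 10.0], [-14.0, 10.0], [-13.0, 10.0], [-12.0, 11.0], [-15.0, 11.0], [-15.0, 11.0], [-14.0, 11.0], [-13.0, 11.0], [-13.0, 11.0], [-13.0, 11.0], [-13.0, 12.0], [-15.0, 12.0], [10.0, 22.0], [10.0, 22.0], [10.0, 22.0], [9.0, 23.0], [11.0, 23.0], [11.0, 23.0], [11.0, 23.0], [12.0, 23.0], [11.0, 23.0], [12.0, 24.0], [11.0, 24.0], [11.0, 24.0], [12.0, 24.0], [13.0, 24.0], [13.0, 24.0], [10.0, 25.0], [11.0, 25.0], [-33.0, 72.0], [-33.0, 73.0], [-26.0, 76.0]]
[325.23729495 225.01267693]
```

View pics/c5.png

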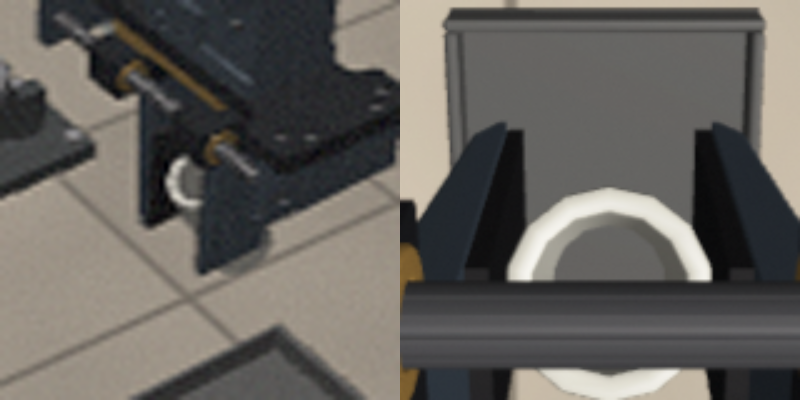

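Crop: the sleeve's mouth is at (610,290), tilted. The cloud shows it really is about 27°, and it slid about 6.5 mm along the pads. A 25 mm bore has room for that, so the pin can align it under a light grip. Moving above the tip now.

send_rows --increments '[[[0.001, 0.05, -0.007], 0], [[0.001, 0.075, -0.007], 0], [[0.001, 0.075, -0.007], 0], [[0.001, 0.075, -0.007], 0], [[0.001, 0.071, -0.007], 0], [[0.001, 0.03, 0], 0], [[0, 0, 0], 0], [[0, 0, 0], 0]]'

```text
t: 12.45
eef_pos: [0.5314, 0.0513, 0.2]
tcp_rot: [[-1.0, -0.027, -0.002], [-0.027, 1.0, -0.001], [0.002, -0.001, -1.0]]
wrist_force: [0.1, 0.4, -0.5]
finger_gap: 0.0325
gripper_force: 10.0
```

Run:
```python
from h import *
s=read_state(); f=grab_frame("wrist"); P=wcloud(f,s); print(s["eef_pos"],s["tcp_rot"][1,0])
g=s["eef_pos"]+[0,0,.0188]
m=(abs(P[...,1]-.0526)<.02)&(P[...,2]>.085)&(P[...,2]<.13)
q=P[m]; print("pin seen",len(q), q.min(0) if len(q) else 0,q.max(0) if len(q) else 0)
# symmetrical measure of sleeve y: rim points
px=f["pixels"].astype(int); wh=(px.min(2)>90)
k=P[wh&(np.linalg.norm(P-g,axis=2)<.04)]; d=(k-g)*1000; near=d[(d[:,0]<-8)]; print(near[:,1].min(),near[:,1].max(),len(near))
sd=grab_frame("side")
import cv2
u=cv2.projectPoints(np.array([[.5626,.0526,.1173]]),np.array(sd["rvec"],float),np.array(sd["tvec"],float),sd["K"],None)[0].ravel(); x,y=int(u[0]),int(u[1])
cv2.imwrite("pics/s6.png",cv2.resize(sd["pixels"][y-50:y+40,x-50:x+50,::-1],None,fx=6,fy=6,interpolation=cv2.INTER_CUBIC)); print(u)
```

```text
[0.53135249 0.05134122 0.19999047] -0.027321799959799768
pin seen 264 [0.55923069 0.04424051 0.0851449 ] [0.59750368 0.06164484 0.11736741]
-28.006570406036843 27.274457105353672 865
[267.4420548  188.68086122]
```

send_rows --increments '[[[0, 0.0015, 0.03], 0], [[0, 0, 0.03], 0], [[0, 0, 0.0155], 0], [[0, 0, 0], 0]]' --force 7

```text
t: 13.05
eef_pos: [0.5313, 0.0525, 0.1435]
tcp_rot: [[-1.0, -0.027, -0.002], [-0.027, 1.0, -0.0], [0.002, -0.0, -1.0]]
wrist_force: [0.5, -0.9, -0.5]
finger_gap: 0.0325
gripper_force: 7.0
```

send_rows --increments '[[[-0.006, 0, 0.0083], 0], [[-0.006, 0, 0.0083], 0], [[-0.006, 0, 0.0083], 0], [[-0.006, 0, 0.0083], 0], [[-0.003, 0, 0.004], 0], [[0, 0, 0], 0]]'

```text
t: 13.8
eef_pos: [0.5519, 0.0537, 0.116]
tcp_rot: [[-1.0, -0.028, -0.001], [-0.028, 1.0, 0.0], [0.001, 0.0, -1.0]]
wrist_force: [-0.3, -0.1, -1.3]
finger_gap: 0.0323
gripper_force: 7.0
```

Run:
```python
from h import *
s=read_state(); f=grab_frame("wrist"); P=wcloud(f,s); print(s["eef_pos"],s["wrist_force"]); g=s["eef_pos"]+[0,0,.0188]
k=P[(abs(P[...,1]-.053)<.004)&(np.linalg.norm(P-g,axis=2)<.06)]; d=(k-g)*1000
print((d[np.argsort(d[:,2])][::len(d)//40][:,[0,2]]).round(0).tolist())
save(f,"w6.png",(200,180,370,350),3)
```

```text
[0.55185652 0.05372089 0.115962  ] [-0.27842921 -0.13414866 -1.28122443]
[[14.0, -39.0], [8.0, -26.0], [8.0, -24.0], [8.0, -22.0], [4.0, -21.0], [8.0, -19.0], [9.0, -19.0], [10.0, -18.0], [15.0, -18.0], [10.0, -18.0], [11.0, -17.0], [11.0, -17.0], [12.0, -17.0], [13.0, -16.0], [12.0, -16.0], [13.0, -16.0], [13.0, -15.0], [-3.0, -6.0], [-9.0, 5.0], [-15.0, 9.0], [-17.0, 10.0], [-15.0, 10.0], [-14.0, 10.0], [-15.0, 11.0], [-14.0, 11.0], [-16.0, 11.0], [-14.0, 11.0], [-15.0, 11.0], [-12.0, 12.0], [-13.0, 12.0], [10.0, 22.0], [11.0, 23.0], [12.0, 23.0], [11.0, 23.0], [14.0, 23.0], [9.0, 24.0], [10.0, 24.0], [11.0, 24.0], [13.0, 24.0], [13.0, 24.0], [11.0, 25.0]]
```

View pics/w6.png

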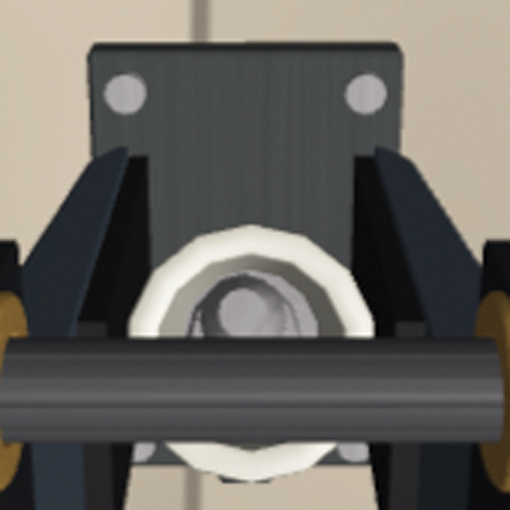

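Crop: the pin tip at (245,310) is well centred in the bore. Continuing slowly past the shoulder.

send_rows --increments '[[[-0.002, 0, 0.0035], 0], [[-0.002, 0, 0.0035], 0], [[-0.002, 0, 0.0035], 0], [[-0.002, 0, 0.0035], 0], [[0, 0, 0], 0], [[0, 0, 0], 0]]'

```text
t: 14.6
eef_pos: [0.5579, 0.0538, 0.1058]
tcp_rot: [[-1.0, -0.027, -0.0], [-0.027, 1.0, 0.0], [0.0, 0.0, -1.0]]
wrist_force: [-0.4, 0.5, -0.7]
finger_gap: 0.0327
gripper_force: 7.0
```

```bash
cat > chk.py <<'E'
from h import *
s=read_state(); f=grab_frame("wrist"); P=wcloud(f,s); print(s["eef_pos"],s["wrist_force"].round(1)); g=s["eef_pos"]+[0,0,.0188]
k=P[(abs(P[...,1]-g[1])<.004)&(np.linalg.norm(P-g,axis=2)<.045)]; d=(k-g)*1000
d=d[np.argsort(d[:,2])]
nr=d[(d[:,0]<-7)&(d[:,2]>-5)]; fr=d[(d[:,0]>0)&(d[:,2]>12)]
for n,a in (("near",nr),("far",fr)): print(n,len(a),a.mean(0).round(1) if len(a) else 0,a[:,0].min() if len(a) else 0,a[:,0].max() if len(a) else 0)
c=fr.mean(0)-nr.mean(0); print("chord",np.hypot(c[0],c[2]).round(1),"tilt",np.degrees(np.arctan2(c[2],c[0])).round(1),"mid",((fr.mean(0)+nr.mean(0))/2).round(1))
E
python3 chk.py
```

```text
[0.55785023 0.05383271 0.10578806] [-0.4  0.5 -0.7]
near 232 [-13.8  -0.   10.1] -16.205136371541972 -7.007661144185495
far 237 [11.1  0.  23.4] 8.802196136678875 14.192325676620765
chord 28.2 tilt 28.2 mid [-1.3 -0.  16.7]
```

send_rows --increments '[[[-0.0025, 0, 0.0053], 0], [[-0.0025, 0, 0.0053], 0], [[-0.0025, 0, 0.0053], 0], [[-0.0025, 0, 0.0053], 0], [[0, 0, 0], 0]]'

```text
t: 15.28
eef_pos: [0.5661, 0.0539, 0.0897]
tcp_rot: [[-1.0, -0.027, 0.001], [-0.027, 1.0, -0.0], [-0.001, -0.0, -1.0]]
wrist_force: [1.4, -2.2, -1.3]
finger_gap: 0.0326
gripper_force: 7.0
```

```bash
python3 chk.py
```

```text
[0.5660698  0.05385374 0.08966547] [ 1.4 -2.2 -1.3]
near 233 [-13.7  -0.   10. ] -16.510514489525118 -7.055799824895348
far 237 [11.   0.  23.4] 8.532176699768247 14.209677823859511
chord 28.2 tilt 28.5 mid [-1.3 -0.  16.7]
```

send_rows --increments '[[[-0.0022, 0, 0.005], 0], [[-0.0022, 0, 0.005], 0], [[-0.0022, 0, 0.005], 0], [[0, 0, 0], 0]]'

```text
t: 15.82
eef_pos: [0.5706, 0.0541, 0.0781]
tcp_rot: [[-1.0, -0.027, 0.0], [-0.027, 1.0, -0.0], [-0.0, -0.0, -1.0]]
wrist_force: [2.5, -2.0, -0.8]
finger_gap: 0.0328
gripper_force: 7.0
```

```bash
python3 chk.py
```

```text
[0.57055527 0.05408706 0.07812228] [ 2.5 -2.  -0.8]
near 608 [-11.1  -0.2  14.2] -16.45464667485186 -7.0011053417042834
far 203 [10.2 -0.  24.2] 8.250453216889442 13.440741440404969
chord 23.5 tilt 25.2 mid [-0.5 -0.1 19.2]
```

send_rows --increments '[[[-0.002, 0, 0.003], 0], [[-0.002, 0, 0.003], 0], [[0, 0, 0], 0]]'

```text
t: 16.25
eef_pos: [0.5716, 0.0542, 0.0737]
tcp_rot: [[-1.0, -0.027, -0.004], [-0.027, 1.0, -0.0], [0.004, -0.0, -1.0]]
wrist_force: [-3.4, -1.9, 4.1]
finger_gap: 0.0328
gripper_force: 7.0
```

send_rows --increments '[[[-0.0015, 0, 0.002], 0], [[0, 0, 0], 0]]'

```text
t: 16.5
eef_pos: [0.572, 0.0542, 0.0723]
tcp_rot: [[-1.0, -0.028, -0.005], [-0.028, 1.0, -0.0], [0.005, -0.0, -1.0]]
wrist_force: [-6.5, -1.6, 4.3]
finger_gap: 0.0324
gripper_force: 7.0
```

```bash
sed -i 's/nr=d\[(d\[:,0\]<-7)/nr=d[(d[:,0]<-11)/' chk.py; python3 chk.py
```

```text
[0.57202287 0.05415335 0.07230606] [-6.5 -1.6  4.3]
near 450 [-14.1  -0.4  14.8] -18.3848059269025 -11.006910993420327
far 124 [ 8.3  0.1 25.9] 6.475415422342867 15.384855119736084
chord 25.0 tilt 26.5 mid [-2.9 -0.2 20.4]
```

```bash
cat > home.py <<'E'
from h import *
s=read_state(); f=grab_frame("wrist"); P=wcloud(f,s); g=s["eef_pos"]+[0,0,.0188]
print(s["eef_pos"],s["wrist_force"].round(1))
px=f["pixels"].astype(int)
d=(P-g)*1000; w=(np.linalg.norm(d,axis=2)<45)&(abs(d[...,1])<17)
for b in (100,150,180):
    k=d[w&(px.min(2)>b)]; best=max((( (abs(k@np.array([-np.sin(t),0,np.cos(t)])-c)<.7).sum(),np.degrees(t),c) for t in np.radians(np.arange(15,50,.5)) for c in np.arange(8,30,.5)))
    t=np.radians(best[1]); e=k[abs(k@np.array([-np.sin(t),0,np.cos(t)])-best[2])<.8]; p=e@np.array([np.cos(t),0,np.sin(t)])
    print(b,best,"n-extent",np.percentile(p,[1,99]).round(1))
# points on pin axis line in world: height above the base along u
B=np.array([.6035,.0536,.060]); u=np.array([-.5734,-.0155,.8192]); n=np.array([.8189,.022,.5736])
q=P[w]-B; S=q@u*1000; N=q@n*1000; h=np.histogram(S[abs(N)<20],np.arange(40,84,2)); print(list(zip(h[1][:-1].astype(int),h[0])))
for a in range(50,80,3):
    k=N[(S>a)&(S<a+3)]; 
    if len(k)>5: print(a,len(k),np.percentile(k,[1,25,50,75,99]).round(1))
E
python3 home.py
```

```text
[0.57205623 0.05416049 0.07232459] [-5.2 -2.6  5.9]
100 (np.int64(962), np.float64(34.0), np.float64(17.0)) n-extent [-10.   22.2]
150 (np.int64(912), np.float64(34.0), np.float64(17.0)) n-extent [-9.9 22.2]
180 (np.int64(836), np.float64(34.0), np.float64(17.0)) n-extent [-9.7 21.9]
[(np.int64(40), np.int64(80)), (np.int64(42), np.int64(76)), (np.int64(44), np.int64(70)), (np.int64(46), np.int64(87)), (np.int64(48), np.int64(81)), (np.int64(50), np.int64(101)), (np.int64(52), np.int64(108)), (np.int64(54), np.int64(123)), (np.int64(56), np.int64(120)), (np.int64(58), np.int64(454)), (np.int64(60), np.int64(1129)), (np.int64(62), np.int64(77)), (np.int64(64), np.int64(155)), (np.int64(66), np.int64(192)), (np.int64(68), np.int64(220)), (np.int64(70), np.int64(312)), (np.int64(72), np.int64(81)), (np.int64(74), np.int64(48)), (np.int64(76), np.int64(25)), (np.int64(78), np.int64(22)), (np.int64(80), np.int64(33))]
50 165 [-23.  -13.9 -12.   -8.1  16.2]
53 187 [-20.4 -13.7 -10.6  -4.   18.3]
56 231 [-18.4 -13.6 -10.1  -4.7  20.4]
59 1497 [-17.8 -14.1  -9.9  -3.5  20.7]
62 157 [-14.7  -7.8  -2.8  17.2  24.6]
65 358 [-12.1  -5.9  -3.   15.1  24.6]
68 437 [-9.8 -3.8 -1.8 -0.2 21.2]
71 193 [-8.1 -3.  -0.9 14.3 18.2]
74 58 [-6.3 -5.  -4.  -1.  14.2]
77 37 [-4.  -2.8 -2.2 -0.5  1.1]
```

Home confirmed: the rim sits 60 mm up the pin, the tip stands 10 mm proud, and there is a gentle reaction force. So this sleeve goes in the tray. I'll pull back until only the tip is in the bore, then use the tip as a peg to turn the sleeve upright.

send_rows --increments '[[[0.004, 0, -0.006], 0], [[0.0075, 0, -0.0106], 0], [[0.0075, 0, -0.0106], 0], [[0.0075, 0, -0.0106], 0], [[0.0075, 0, -0.0106], 0], [[0.0075, 0, -0.0106], 0], [[0.003, 0, -0.004], 0], [[0, 0, 0], 0]]' --force 10

```text
t: 17.6
eef_pos: [0.5411, 0.0534, 0.1202]
tcp_rot: [[-1.0, -0.027, 0.001], [-0.027, 1.0, 0.0], [-0.001, 0.0, -1.0]]
wrist_force: [-0.1, 0.4, -1.2]
finger_gap: 0.0323
gripper_force: 10.0
```

```bash
python3 home.py | head -4
```

```text
[0.54106974 0.05340599 0.12017142] [-0.1  0.4 -1.2]
100 (np.int64(939), np.float64(35.0), np.float64(17.0)) n-extent [-9.9 22. ]
150 (np.int64(877), np.float64(35.0), np.float64(17.0)) n-extent [-9.8 22.1]
180 (np.int64(779), np.float64(35.0), np.float64(17.0)) n-extent [-9.5 22. ]
```

send_rows --increments '[[[-0.0075, 0, -0.0025], 0], [[-0.0075, 0, -0.0025], 0], [[-0.0075, 0, -0.0025], 0], [[-0.0075, 0, -0.0025], 0], [[-0.0075, 0, -0.0025], 0], [[-0.0075, 0, -0.0025], 0], [[0, 0, 0], 0]]'

```text
t: 18.52
eef_pos: [0.5758, 0.0544, 0.1317]
tcp_rot: [[-1.0, -0.027, 0.002], [-0.027, 1.0, 0.0], [-0.002, 0.0, -1.0]]
wrist_force: [-3.5, -0.4, -1.8]
finger_gap: 0.0326
gripper_force: 10.0
```

```bash
sed -i 's/arange(15,50,.5)/arange(-15,50,.5)/' home.py; python3 home.py | head -4
```

```text
[0.57584447 0.05435659 0.13171295] [-3.5 -0.4 -1.8]
100 (np.int64(836), np.float64(-2.5), np.float64(16.0)) n-extent [-18.4  14.1]
150 (np.int64(776), np.float64(-2.5), np.float64(16.0)) n-extent [-17.9  14.2]
180 (np.int64(712), np.float64(-3.0000000000000004), np.float64(16.0)) n-extent [-17.8  14.1]
```

Now upright to within 3°. I carry it to the tray.

send_rows --increments '[[[0, 0, -0.038], 0], [[0, 0, -0.04], 0], [[-0.004, -0.06, 0], 0], [[-0.004, -0.076, 0], 0], [[-0.004, -0.076, 0], 0], [[-0.004, -0.076, 0.02], 0], [[-0.003, -0.066, 0.02], 0], [[0, -0.026, 0.02], 0]]'

```text
t: 19.58
eef_pos: [0.5992, -0.2339, 0.1457]
tcp_rot: [[-1.0, -0.025, 0.007], [-0.025, 1.0, -0.003], [-0.007, -0.003, -1.0]]
wrist_force: [0.2, 0.2, -0.4]
finger_gap: 0.0326
gripper_force: 10.0
```

send_rows --increments '[[[0, 0, 0.05], 0], [[0, 0, 0.05], 0], [[0, 0, 0.03], 0], [[0, 0, 0.01], 0], [[0, 0, 0], 0], [[0, 0, 0], 0]]'

```text
t: 20.32
eef_pos: [0.5981, -0.2304, 0.0412]
tcp_rot: [[-1.0, -0.028, 0.003], [-0.028, 1.0, -0.001], [-0.003, -0.001, -1.0]]
wrist_force: [-0.5, -0.3, -1.8]
finger_gap: 0.0327
gripper_force: 10.0
```

```bash
python3 home.py | head -2
```

```text
[ 0.59811093 -0.23044369  0.04115177] [-0.5 -0.3 -1.8]
100 (np.int64(838), np.float64(-2.5), np.float64(16.0)) n-extent [-18.2  13.9]
```

send_rows --increments '[[[0, 0, 0.007], 0], [[0, 0, 0.003], 0], [[0, 0, 0.003], 0], [[0, 0, 0.001], 0], [[0, 0, 0], 0]]' --force 4

```text
t: 21.0
eef_pos: [0.5968, -0.2302, 0.0298]
tcp_rot: [[-1.0, -0.027, 0.0], [-0.027, 1.0, 0.0], [-0.0, 0.0, -1.0]]
wrist_force: [-2.6, 0.1, 5.2]
finger_gap: 0.0325
gripper_force: 4.0
```

send_rows --increments '[[[0, 0, 0], 0], [[0, 0, 0], 0], [[0, 0, 0], 0], [[0, 0, 0], 0]]' --claw 0

```text
t: 21.5
eef_pos: [0.5969, -0.2302, 0.0289]
tcp_rot: [[-1.0, -0.027, -0.0], [-0.027, 1.0, 0.0], [0.0, 0.0, -1.0]]
wrist_force: [1.4, 0.1, 0.8]
finger_gap: 0.0695
gripper_force: 0.0
```

send_rows --increments '[[[0, 0, -0.03], 0], [[0, 0, -0.07], 0], [[0, 0, -0.08], 0], [[0, 0, 0], 0]]'

```text
t: 22.0
eef_pos: [0.5999, -0.2314, 0.1701]
tcp_rot: [[-1.0, -0.027, 0.011], [-0.028, 1.0, -0.004], [-0.011, -0.005, -1.0]]
wrist_force: [0.1, 0.2, -0.2]
finger_gap: 0.0912
gripper_force: 0.0
```

Run:
```python
from h import *
t=grab_frame("top"); R=cv2.Rodrigues(np.array(t["rvec"],float))[0];tt=np.array(t["tvec"],float).ravel()
s=read_state(); f=grab_frame("wrist"); P=wcloud(f,s); print(s["eef_pos"])
m=(P[...,2]>.03)&(P[...,2]<.08)&(abs(P[...,0]-.6)<.06)&(abs(P[...,1]+.23)<.06); q=P[m]
print(len(q),q.min(0),q.max(0)); k=q[q[:,2]>.06]; print(len(k),k.min(0),k.max(0))
# left sleeve from top view, gripper not there
sd=grab_frame("side"); v,u=np.mgrid[:420,:560]
for f2 in (t,sd):
    R=cv2.Rodrigues(np.array(f2["rvec"],float))[0];tt=np.array(f2["tvec"],float).ravel()
    Q=((np.linalg.inv(f2["K"])@np.stack([u.ravel(),v.ravel(),np.ones(u.size)]))*f2["range_z"].ravel()-tt[:,None]).T@R
    k=Q[(abs(Q[:,0]-.597)<.03)&(abs(Q[:,1]-.224)<.03)&(Q[:,2]>.055)&(Q[:,2]<.068)]; print("L",len(k),k.min(0),k.max(0))
    k=Q[(abs(Q[:,0]-.597)<.04)&(abs(Q[:,1]+.23)<.04)&(Q[:,2]>.058)&(Q[:,2]<.072)]; print("tray sleeve",len(k),k.min(0) if len(k) else 0,k.max(0)if len(k) else 0)
```

```text
[ 0.59813276 -0.23068506  0.16688347]
1386 [ 0.57555312 -0.24680076  0.03005617] [ 0.6089948  -0.21382855  0.0668831 ]
777 [ 0.57563064 -0.24649448  0.06004813] [ 0.6089948 -0.2140322  0.0668831]
L 66 [0.57851755 0.20743524 0.05517967] [0.61035067 0.23924483 0.06520305]
tray sleeve 3 [ 0.59263846 -0.24451123  0.06142681] [ 0.59679513 -0.24253617  0.06824619]
L 52 [0.57728993 0.20624177 0.0552562 ] [0.61022904 0.24256721 0.06460093]
tray sleeve 85 [ 0.5717337  -0.24752228  0.0580662 ] [ 0.6095032  -0.2137449   0.06821521]
```

The wide sleeve stands in the tray at (0.592, −0.230), with its top at z≈0.065. Next, the left sleeve and dish positions from the earlier wrist cloud.

Run:
```python
from h import *
z=np.load("g.npz");P=z["P"]
for n,c in (("L",(.597,.224)),("blue",(.669,.207))):
    q=P[(abs(P[...,0]-c[0])<.03)&(abs(P[...,1]-c[1])<.03)&(P[...,2]>.057)&(P[...,2]<.066)]; print(n,len(q),cv2.minEnclosingCircle(q[:,:2].astype(np.float32)*1000))
```

```text
L 735 ((597.5094604492188, 225.0400848388672), 17.246553421020508)
blue 632 ((669.6340942382812, 207.34246826171875), 16.988746643066406)
```

send_rows --increments '[[[0, 0.04, -0.02], 0], [[0, 0.075, -0.02], 0], [[0, 0.078, 0], 0], [[0, 0.078, 0], 0], [[0, 0.078, 0], 0], [[0, 0.078, 0], 0], [[0, 0.078, 0], 0], [[0, 0.05, 0], 0]]'

```text
t: 23.15
eef_pos: [0.584, 0.1883, 0.1918]
tcp_rot: [[-1.0, -0.029, -0.004], [-0.029, 1.0, -0.001], [0.004, -0.001, -1.0]]
wrist_force: [-0.1, 0.8, -0.4]
finger_gap: 0.091
gripper_force: 0.0
```

send_rows --increments '[[[0, 0.04, 0], 0], [[0, 0, 0], 0]]'

```text
t: 23.4
eef_pos: [0.5835, 0.2175, 0.1918]
tcp_rot: [[-1.0, -0.03, -0.004], [-0.03, 1.0, -0.001], [0.004, -0.001, -1.0]]
wrist_force: [0.4, -0.9, -0.4]
finger_gap: 0.0911
gripper_force: 0.0
```

Run:
```python
from h import *
s=read_state(); f=grab_frame("wrist"); P=wcloud(f,s); print(s["eef_pos"],s["tcp_rot"][0].round(3))
q=P[(abs(P[...,0]-.597)<.03)&(abs(P[...,1]-.224)<.03)&(P[...,2]>.057)&(P[...,2]<.066)]; print(len(q),cv2.minEnclosingCircle(q[:,:2].astype(np.float32)*1000))
q=P[(P[...,0]<.56)&(P[...,1]>.25)&(P[...,1]<.42)&(P[...,2]>.016)&(P[...,2]<.024)]; print("dish rim",len(q),q.min(0) if len(q) else 0,q.max(0) if len(q) else 0)
A=np.c_[q[:,:2],np.ones(len(q))]; b=(q[:,:2]**2).sum(1); a=np.linalg.lstsq(A,b,rcond=None)[0]; c=a[:2]/2; print(c,np.sqrt(a[2]+c@c))
```

```text
[0.5834551  0.21747175 0.19176402] [-1.    -0.03  -0.004]
880 ((596.860107421875, 224.84144592285156), 16.859874725341797)
dish rim 1709 [0.42153594 0.27377508 0.01602535] [0.55994885 0.41986098 0.02395092]
[0.47000188 0.33979254] 0.05664174496916788
```

send_rows --increments '[[[-0.022, 0.009, 0.03], 0], [[0, 0, 0.06], 0], [[0, 0, 0.06], 0], [[0, 0, 0.05], 0], [[0, 0, 0.022], 0], [[0, 0, 0], 0], [[0, 0, 0], 0]]'

```text
t: 24.32
eef_pos: [0.6022, 0.2232, 0.0293]
tcp_rot: [[-1.0, -0.027, 0.003], [-0.027, 1.0, 0.001], [-0.003, 0.001, -1.0]]
wrist_force: [1.3, 0.4, -0.6]
finger_gap: 0.0913
gripper_force: 0.0
```

send_rows --increments '[[[0, 0, 0], 0], [[0, 0, 0], 0], [[0, 0, 0], 0], [[0, 0, 0], 0], [[0, 0, 0], 0], [[0, 0, 0], 0], [[0, 0, 0], 0]]' --claw 1 --force 10

```text
t: 25.2
eef_pos: [0.6009, 0.2232, 0.0276]
tcp_rot: [[-1.0, -0.027, 0.0], [-0.027, 1.0, 0.0], [-0.0, 0.0, -1.0]]
wrist_force: [0.2, 0.9, 0.3]
finger_gap: 0.0332
gripper_force: 10.0
```

send_rows --increments '[[[0, 0, -0.03], 0], [[0, 0, -0.07], 0], [[0, 0, -0.08], 0], [[0, 0, -0.05], 0], [[0, 0, 0], 0]]'

```text
t: 25.82
eef_pos: [0.6026, 0.2237, 0.2041]
tcp_rot: [[-1.0, -0.027, 0.007], [-0.027, 1.0, 0.003], [-0.007, 0.002, -1.0]]
wrist_force: [-0.4, 0.1, -0.7]
finger_gap: 0.033
gripper_force: 10.0
```

```bash
python3 home.py | head -3
```

```text
[0.60261796 0.22368455 0.20406555] [-0.4  0.1 -0.7]
100 (np.int64(1419), np.float64(0.0), np.float64(13.5)) n-extent [-20.2  -2.1]
150 (np.int64(1375), np.float64(0.0), np.float64(13.5)) n-extent [-19.9  -2.1]
```

send_rows --increments '[[[0.01, -0.04, 0], 0], [[0.0145, -0.062, 0], 0], [[0.0145, -0.062, 0], 0], [[0.0145, -0.062, 0], 0], [[0, 0, 0.03], 0], [[0, 0, 0.03], 0], [[0, 0, 0], 0], [[0, 0, 0], 0]]'

```text
t: 26.88
eef_pos: [0.5654, 0.0527, 0.1548]
tcp_rot: [[-1.0, -0.028, -0.001], [-0.028, 1.0, -0.0], [0.001, 0.0, -1.0]]
wrist_force: [1.2, -0.3, -0.2]
finger_gap: 0.033
gripper_force: 10.0
```

```bash
python3 home.py | head -3
python3 - <<'E'
from h import *
s=read_state(); f=grab_frame("wrist"); P=wcloud(f,s); print(s["eef_pos"])
q=P[(P[...,2]>.09)&(P[...,2]<.125)&(abs(P[...,0]-.565)<.03)&(abs(P[...,1]-.053)<.015)]; print(len(q),q.min(0) if len(q) else 0,q.max(0) if len(q) else 0)
E
```

```text
[0.56539164 0.0526557  0.1547997 ] [ 1.2 -0.3 -0.2]
100 (np.int64(1392), np.float64(-0.5), np.float64(13.5)) n-extent [-20.   -1.9]
150 (np.int64(1356), np.float64(-0.5), np.float64(13.5)) n-extent [-19.8  -1.9]
[0.56577286 0.05276169 0.15537869]
0 0 0
```

send_rows --increments '[[[0, 0, 0.01], 0], [[0, 0, 0.007], 0], [[0, 0, 0.004], 0], [[0, 0, 0.003], 0], [[0, 0, 0], 0], [[0, 0, 0], 0]]'

```text
t: 27.72
eef_pos: [0.5658, 0.0527, 0.1372]
tcp_rot: [[-1.0, -0.027, 0.001], [-0.027, 1.0, 0.0], [-0.001, 0.0, -1.0]]
wrist_force: [2.8, -0.1, 1.1]
finger_gap: 0.0324
gripper_force: 10.0
```

send_rows --increments '[[[0.0065, 0, 0.002], 0], [[0.0065, 0, 0.002], 0], [[0.0065, 0, 0.002], 0], [[0.0065, 0, 0.002], 0], [[0.0065, 0, 0.002], 0], [[0.0065, 0, 0.002], 0], [[0.005, 0, 0.002], 0], [[0, 0, 0], 0]]'

```text
t: 28.72
eef_pos: [0.531, 0.0516, 0.1265]
tcp_rot: [[-1.0, -0.027, -0.003], [-0.027, 1.0, -0.0], [0.003, 0.0, -1.0]]
wrist_force: [0.1, -0.7, 2.2]
finger_gap: 0.0324
gripper_force: 10.0
```

```bash
cp home.py home2.py; python3 home.py | head -3; python3 chk.py
```

```text
[0.53103669 0.0515928  0.12650164] [ 0.1 -0.7  2.2]
100 (np.int64(1636), np.float64(43.0), np.float64(13.5)) n-extent [-15.2   8.4]
150 (np.int64(1586), np.float64(43.0), np.float64(13.5)) n-extent [-15.    8.4]
[0.53111536 0.05159719 0.12652108] [-0.1 -0.3  2.2]
near 401 [-16.7  -0.1   1.7] -20.66514495790561 -11.022427739200257
far 0 0 0 0
chord nan tilt nan mid [nan nan nan]chk.py:7: RuntimeWarning: Mean of empty slice.
  c=fr.mean(0)-nr.mean(0); print("chord",np.hypot(c[0],c[2]).round(1),"tilt",np.degrees(np.arctan2(c[2],c[0])).round(1),"mid",((fr.mean(0)+nr.mean(0))/2).round(1))
  ret = um.true_divide(
```

Over-tilted to 43°. I back it off slightly against the tip.

send_rows --increments '[[[-0.0045, 0, -0.001], 0], [[-0.0045, 0, -0.001], 0], [[-0.0045, 0, -0.0005], 0], [[0, 0, 0], 0]]' --force 8

```text
t: 29.32
eef_pos: [0.542, 0.0519, 0.1279]
tcp_rot: [[-1.0, -0.027, -0.002], [-0.027, 1.0, -0.0], [0.002, -0.0, -1.0]]
wrist_force: [-2.0, 0.1, -1.8]
finger_gap: 0.0326
gripper_force: 8.0
```

```bash
python3 home.py | head -2
```

```text
[0.54197318 0.05189863 0.12785253] [-2.   0.1 -1.8]
100 (np.int64(1592), np.float64(38.5), np.float64(14.0)) n-extent [-15.5   7.2]
```

send_rows --increments '[[[-0.0016, 0.0005, 0.003], 0], [[-0.0016, 0.0005, 0.003], 0], [[-0.0016, 0, 0.003], 0], [[-0.0016, 0, 0.003], 0], [[0, 0, 0], 0]]'

```text
t: 30.0
eef_pos: [0.5479, 0.0528, 0.1194]
tcp_rot: [[-1.0, -0.027, 0.001], [-0.027, 1.0, 0.0], [-0.001, 0.0, -1.0]]
wrist_force: [-1.8, -0.5, -3.0]
finger_gap: 0.0324
gripper_force: 8.0
```

```bash
python3 home.py | head -2
```

```text
[0.5479328  0.05284381 0.11937496] [-1.8 -0.5 -3. ]
100 (np.int64(1589), np.float64(38.0), np.float64(14.0)) n-extent [-15.5   7. ]
```

send_rows --increments '[[[-0.0015, 0, 0.0022], 0], [[-0.0015, 0, 0.0022], 0], [[-0.0015, 0, 0.0022], 0], [[-0.0015, 0, 0.0022], 0], [[0, 0, 0], 0]]'

```text
t: 30.68
eef_pos: [0.5523, 0.053, 0.1129]
tcp_rot: [[-1.0, -0.027, 0.001], [-0.027, 1.0, 0.0], [-0.001, 0.0, -1.0]]
wrist_force: [-0.1, 0.3, -1.3]
finger_gap: 0.0326
gripper_force: 8.0
```

```bash
python3 home.py | head -2
```

```text
[0.55232348 0.05299363 0.11286721] [-0.1  0.3 -1.3]
100 (np.int64(1595), np.float64(38.5), np.float64(14.0)) n-extent [-15.5   7.1]
```

send_rows --increments '[[[-0.0015, 0, 0.0022], 0], [[-0.001, 0, 0.0014], 0], [[0, 0, 0], 0]]'

```text
t: 31.1
eef_pos: [0.5533, 0.053, 0.1116]
tcp_rot: [[-1.0, -0.027, -0.0], [-0.027, 1.0, 0.0], [0.0, 0.0, -1.0]]
wrist_force: [-4.9, -0.3, 8.6]
finger_gap: 0.0327
gripper_force: 8.0
```

send_rows --increments '[[[-0.001, 0, 0.0014], 0], [[0, 0, 0], 0]]'

```text
t: 31.35
eef_pos: [0.5542, 0.053, 0.1108]
tcp_rot: [[-1.0, -0.027, 0.0], [-0.027, 1.0, 0.0], [-0.0, 0.0, -1.0]]
wrist_force: [-4.8, -0.1, 9.0]
finger_gap: 0.0326
gripper_force: 8.0
```

```bash
python3 home.py | head -2
```

```text
[0.55416097 0.0530352  0.11082933] [-4.8 -0.1  9. ]
100 (np.int64(1640), np.float64(36.0), np.float64(15.0)) n-extent [-15.6   6.7]
```

The reaction is 10 N straight along the pin axis with the lower end at s≈40 mm, so the sleeve is stopped by the shoulder and goes in the dish. I withdraw it and turn it upright on the tip.

send_rows --increments '[[[0.0025, 0, -0.0035], 0], [[0.004, 0, -0.0057], 0], [[0.004, 0, -0.0057], 0], [[0.004, 0, -0.0057], 0], [[0.0015, 0, -0.0022], 0], [[0, 0, 0], 0]]' --force 10

```text
t: 32.15
eef_pos: [0.5425, 0.0527, 0.1264]
tcp_rot: [[-1.0, -0.027, 0.0], [-0.027, 1.0, 0.0], [-0.0, 0.0, -1.0]]
wrist_force: [0.8, -0.4, -0.4]
finger_gap: 0.0325
gripper_force: 10.0
```

send_rows --increments '[[[-0.006, 0, -0.0021], 0], [[-0.006, 0, -0.0021], 0], [[-0.006, 0, -0.0021], 0], [[-0.006, 0, -0.0021], 0], [[-0.006, 0, -0.0021], 0], [[-0.004, 0, -0.001], 0], [[0, 0, 0], 0]]'

```text
t: 33.02
eef_pos: [0.5685, 0.0533, 0.1351]
tcp_rot: [[-1.0, -0.028, 0.001], [-0.028, 1.0, -0.0], [-0.001, -0.0, -1.0]]
wrist_force: [-2.1, -0.2, -2.7]
finger_gap: 0.0327
gripper_force: 10.0
```

```bash
sed -i 's/arange(-15,50,.5)/arange(-25,50,.5)/' home.py; python3 home.py | head -2
```

```text
[0.56854074 0.0533134  0.13507384] [-2.1 -0.2 -2.7]
100 (np.int64(1481), np.float64(6.000000000000001), np.float64(14.0)) n-extent [-19.9  -0.7]
```

send_rows --increments '[[[-0.0045, 0, -0.001], 0], [[0, 0, 0], 0], [[0, 0, -0.03], 0], [[0, 0, -0.06], 0], [[0, 0, 0], 0]]'

```text
t: 33.7
eef_pos: [0.5758, 0.054, 0.2083]
tcp_rot: [[-1.0, -0.027, 0.014], [-0.027, 1.0, 0.001], [-0.014, 0.001, -1.0]]
wrist_force: [0.7, -0.8, 0.0]
finger_gap: 0.0329
gripper_force: 10.0
```

```bash
python3 home.py | head -2
python3 - <<'E'
from h import *
import pickle
f=pickle.load(open("f0.pkl","rb"))
from scipy.optimize import least_squares
for n in ("top","side"):
    t=f[n];R=cv2.Rodrigues(np.array(t["rvec"],float))[0];tt=np.array(t["tvec"],float).ravel();v,u=np.mgrid[:420,:560]
    Q=((np.linalg.inv(t["K"])@np.stack([u.ravel(),v.ravel(),np.ones(u.size)]))*t["range_z"].ravel()-tt[:,None]).T@R
    q=Q[(abs(Q[:,0]-.452)<.075)&(abs(Q[:,1]-.334)<.075)&(Q[:,2]>.015)&(Q[:,2]<.025)]
    print(n,len(q),q.min(0),q.max(0),least_squares(lambda p:np.hypot(q[:,0]-p[0],q[:,1]-p[1])-p[2],[.45,.33,.058],loss="soft_l1",f_scale=.002).x)
E
```

```text
[0.57577759 0.05397044 0.20831166] [ 0.7 -0.8  0. ]
100 (np.int64(1466), np.float64(4.0), np.float64(13.5)) n-extent [-20.6  -1.4]
top 170 [0.39154114 0.2740212  0.01514789] [0.50793738 0.39218856 0.02468617] [0.44960208 0.33301234 0.05772436]
side 155 [0.39093256 0.27243917 0.01509402] [0.50934292 0.39816688 0.02381936] [0.44926773 0.33223823 0.05727163]
```

send_rows --increments '[[[0.015, 0.036, 0], 0], [[0.028, 0.068, 0], 0], [[0.028, 0.068, 0], 0], [[0.028, 0.068, 0], 0], [[0.028, 0.068, 0], 0], [[0.027, 0.068, 0], 0], [[0, 0, 0.02], 0], [[0, 0, 0.06], 0]]'

```text
t: 34.75
eef_pos: [0.4498, 0.3336, 0.1437]
tcp_rot: [[-1.0, -0.029, 0.006], [-0.029, 1.0, 0.003], [-0.006, 0.003, -1.0]]
wrist_force: [0.1, -0.7, -1.7]
finger_gap: 0.0324
gripper_force: 10.0
```

send_rows --increments '[[[0, 0, 0.06], 0], [[0, 0, 0.06], 0], [[0, 0, 0.018], 0], [[0, 0, 0], 0], [[0, 0, 0], 0]]'

```text
t: 35.38
eef_pos: [0.4495, 0.3329, 0.0413]
tcp_rot: [[-1.0, -0.027, 0.003], [-0.027, 1.0, 0.002], [-0.003, 0.002, -1.0]]
wrist_force: [0.1, -0.6, -0.1]
finger_gap: 0.0324
gripper_force: 10.0
```

```bash
python3 home.py | head -2;  python3 - <<'E'
from h import *
s=read_state(); f=grab_frame("wrist"); P=wcloud(f,s)
q=P[(abs(P[...,0]-.452)<.07)&(abs(P[...,1]-.334)<.07)&(P[...,2]>.016)&(P[...,2]<.024)&(P[...,0]<.41)]
print(len(q),q.min(0),q.max(0))
k=q[abs(q[:,1]-.333)<.004]; print("near rim",np.percentile(k[:,0],[2,98]) if len(k) else 0)
E
```

```text
[0.44953658 0.33285694 0.04127621] [ 0.1 -0.6 -0.1]
100 (np.int64(1459), np.float64(2.5), np.float64(13.5)) n-extent [-20.5  -1.3]
1378 [0.39211808 0.2914188  0.01603026] [0.40999256 0.37520144 0.02195776]
near rim [0.39220488 0.396242  ]
```

send_rows --increments '[[[0, 0, 0.005], 0], [[0, 0, 0.003], 0], [[0, 0, 0.002], 0], [[0, 0, 0], 0], [[0, 0, 0], 0]]' --force 4

```text
t: 36.1
eef_pos: [0.4489, 0.3323, 0.0326]
tcp_rot: [[-1.0, -0.028, 0.002], [-0.028, 1.0, 0.001], [-0.002, 0.001, -1.0]]
wrist_force: [1.9, -1.6, 4.0]
finger_gap: 0.0327
gripper_force: 4.0
```

Touched down at 4 N. Release and retreat.

send_rows --increments '[[[0, 0, 0], 0], [[0, 0, 0], 0], [[0, 0, 0], 0], [[0, 0, 0], 0], [[0, 0, 0], 0]]' --claw 0

```text
t: 36.72
eef_pos: [0.4481, 0.3322, 0.0321]
tcp_rot: [[-1.0, -0.027, -0.0], [-0.027, 1.0, 0.0], [0.0, 0.0, -1.0]]
wrist_force: [-0.1, 1.0, 0.3]
finger_gap: 0.0795
gripper_force: 0.0
```

send_rows --increments '[[[0, 0, -0.03], 0], [[0, 0, -0.07], 0], [[0, 0, -0.08], 0], [[0, 0, -0.03], 0], [[0, 0, 0], 0], [[0, 0, 0], 0]]'

```text
t: 37.48
eef_pos: [0.4473, 0.3316, 0.1881]
tcp_rot: [[-1.0, -0.027, -0.002], [-0.027, 1.0, -0.002], [0.002, -0.002, -1.0]]
wrist_force: [1.0, 0.5, 0.5]
finger_gap: 0.0911
gripper_force: 0.0
```

Run:
```python
from h import *
s=read_state(); f=grab_frame("wrist"); P=wcloud(f,s); print(s["eef_pos"],s["t"])
q=P[(abs(P[...,0]-.45)<.05)&(abs(P[...,1]-.333)<.05)&(P[...,2]>.06)&(P[...,2]<.08)]; print(len(q),q.min(0),q.max(0))
sd=grab_frame("side"); save(sd,"end.png",s=1.4)
```

```text
[0.44732566 0.33159808 0.1881056 ] 37.475
990 [0.42867437 0.31547927 0.06002486] [0.46156484 0.34880914 0.06723206]
```

View pics/end.png

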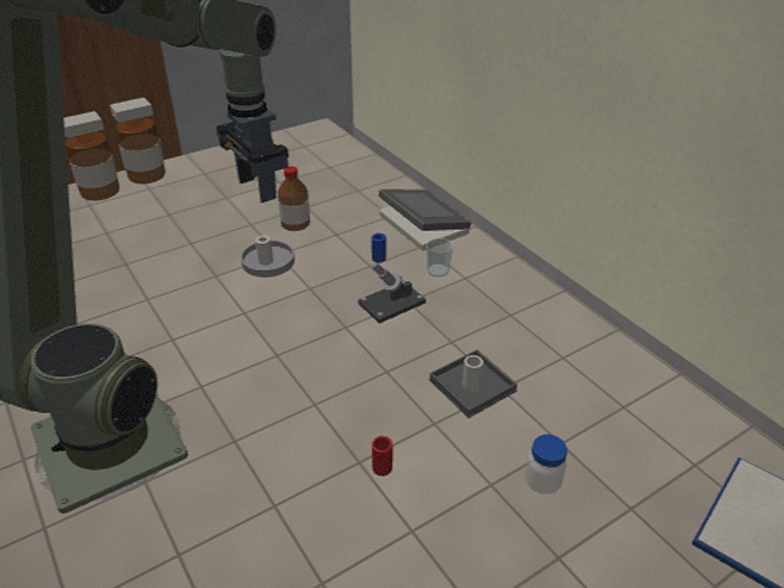

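The final side view shows one sleeve upright in the dish at (264,250) and the other upright in the tray at (473,372). The bystanders and the look-alikes have not been disturbed.

```bash
python3 -c "
from h import *
print(finish_job())"
```

```text
the job is handed in; nothing more can be done
None
```

Job handed in at about 37 s: the sleeve that went fully home on the flange stands upright in the square tray, and the one stopped by the shoulder stands upright in the round dish.

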